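# Gather the ribbon spools in the tote's cut corner

## Robot

A 6-joint arm with a two-finger parallel gripper is mounted at the origin on the work surface. World frame = base frame: x ahead of the robot, y to its left, z up, the work surface at z = 0. Lengths are in m, angles in rad, forces in N, time in s.
With the tool pointing down it reaches from about 0.375 to 0.9 m from the base axis. Payload 3.1 kg.
Tool frame: the origin (TCP) lies midway between the tips of the shut fingers; the grasp point (between the pads) lies 19 mm behind it; z points along the fingers, y is the direction in which the jaws open and shut (so a half turn about z gives the same grasp; the last joint's range is limited). The gripper opens to 85 mm and grips with 20 to 120 N. Pads are 22 mm wide; open, the fingers measure 114 mm over their backs; the gripper's body (76 mm by 85 mm) begins 54 mm behind the grasp point. The pads swing forward as they close: fully open they stand 13 mm farther back than shut.
Start: joints at [-1.375, 0.527, 1.433, -0, 1.181, -0.178], TCP at [0.229, -0.582, 0.231] pointing down, gripper open.
Joint ranges: [-3.08, 3.08], [-0.75, 2.2], [0.22, 2.44], [-1.43, 4.57], [0, 2.65], [-2.85, 2.85]. Speed limits (rad/s): [2.79, 2.79, 3.14, 3.14, 3.14, 3.14].

## Interface

Orientations are given as a unit quaternion [x, y, z, w].
In Python, from station import manip gives the robot as it stands.
- The arm moves only by the tool servo_tool, never from a script. Its argument "motion" is a list of rows, each a list of 7 numbers: the shift along the tool's x, y, z in mm, then the turn, a rotation vector about the tool's x, y, z in rad, then the opening, from -1 (shut) to 1 (fully open), so that 0 is half open. In form: [[x, y, z, rx, ry, rz, hand], ...]. A call has 1 to 12 rows; each row shifts and turns the pose as measured when the row begins, along the tool's axes as they then stand; what a row does not reach is not made up. A row lasts 1/12 s, in which the tool goes at most 41.7 mm and 7.16 degrees, less where a joint would pass 70% of its speed; a pose out of reach is approached as far as the arm can. A call with a gripper value outside its range is refused whole. The fingers move at their own pace and stop on an object; "grip_force" is the grip in N (left out, the last holds). Time passes only in rows, so rows that do not move let the fingers close. It gives the time, the measured TCP pose, the force and the opening at its end, in the units of the state.
- manip.sense(): the state, without advancing time (a new reading comes with each control period).
- manip.snapshot(name): name is "side" or "top" or "wrist"; returns a dict with "frame" (480x640x3 uint8, red, green, blue), "mtx" (3x3 intrinsics, pixels), "world_from_camera" (4x4, takes a point from camera to world coordinates). Camera axes: x right, y up, looking along -z (the intrinsics and any distortion apply to the point x, -y, -z); pixel columns grow to the right and rows downward; lengths in m; the calibration is good to about 2 mm. A picture is of the moment at which its call begins. There is no depth.
- manip.sign_off(): hands the job in, once; it reports no verdict.
The state is a dict: "t": time; "q": joint angles; "qd": joint speeds; "tau": joint torques, N m; "tcp_pos": TCP position; "tool_rot": TCP orientation; "force": force on the tool from outside, world axes, zero at the start; "ft_torque": the same for the moment, N m; "finger_gap": opening from 0.0 (shut) to 1.0 (fully open).
Only numpy, scipy, OpenCV 4.12 (cv2) and the standard library are available. Lean on these libraries where they do the work, as an engineer would, in place of code of your own. Each camera call takes 0.05 s, during which the arm holds its last target.

## Task

Sort the two empty ribbon spools standing on the counter: put the whole one, with both flanges, into the plywood tote with the other spools, and drop the broken one, missing its upper flange, in the open carton. Then take the tote by its handle, lift it well clear of the counter and tilt it about 30 degrees towards its cut-off corner until all three spools have slid together into that corner, and finish while still holding it there, steady and tilted. Do not shift the other things on the counter.

Things in the scene. Friction and masses are not known exactly. Their poses are not given: they have to be found in the camera images.
- tote: open plywood tote, 240 (its x) by 180 (its y) mm outside, walls 46 mm high, 6 mm thick, floor 6 mm thick, about 0.3 kg; origin at the centre of its underside, z up. The corner at +x,+y is cut off by a 45-degree wall (50 mm off each side); the other three are square. At the start level on the counter, two spools standing in its -x half, its +x half empty
- tote_bar (a point): centre of the tote's bridge handle, which crosses over its middle on posts outside the long walls: bar 16 mm thick (tote's x), 26 mm high, 180 mm long (tote's y); this point is 99 mm above the tote's underside, the bar's top 112 mm; axes as the tote's
- tote_corner (a point): inner face of the tote's cut-off corner wall, at its middle, 18 mm above the floor (x = 91, y = 61, z = 24 mm in the tote's axes). Tote and spools are smooth: a spool slides from a tilt of about 10 degrees, more when it rubs along a wall
- spool_a_center (a point): in the tote at the start: empty plastic ribbon spool standing on one flange: two flanges 40 mm across and 6 mm thick on a core 20 mm across, 36 mm high overall, 30 g; the point is its centre, 18 mm above its underside
- spool_b_center (a point): in the tote at the start: empty plastic ribbon spool standing on one flange: two flanges 40 mm across and 6 mm thick on a core 20 mm across, 36 mm high overall, 30 g; the point is its centre, 18 mm above its underside
- spool_whole_center (a point): on the counter at the start, the whole one: empty plastic ribbon spool standing on one flange: two flanges 40 mm across and 6 mm thick on a core 20 mm across, 36 mm high overall, 30 g; the point is its centre, 18 mm above its underside
- spool_broken_center (a point): on the counter at the start, the broken one: same spool without its upper flange, so a bare core 20 mm across rises 30 mm from a flange 40 mm across and 6 mm thick; 36 mm high, 30 g; the point lies on its axis, 18 mm above its underside
- carton: open cardboard carton for rejects, fixed, 150 by 150 mm outside, 45 mm high, walls and floor 4 mm; origin at the centre of its underside
- spool_whole: the whole spool's body; origin at the centre of its underside
- spool_broken: the broken spool's body; origin at the centre of its underside
- giftbox: bystander: closed gift box, white with a grey lid, 94 mm square, 54 mm high; origin under its centre
- tape: bystander: bare cardboard ring lying flat, 90 mm across, 22 mm high; origin under its centre
- cup: bystander: white cup, 70 mm across, 90 mm high; origin under its centre

How it is judged:
On the way, in this order (a step that is already met when the one before it is completed fails the run):
1. the whole spool stands loose in the tote and the broken one in the carton, the tote still on the counter (x of spool_whole_center in the frame of tote between -0.118 and 0.118 m and y of spool_whole_center in the frame of tote between -0.088 and 0.088 m and z of spool_whole_center in the frame of tote between 0 and 0.07 m and x of spool_broken_center in the frame of carton between -0.075 and 0.075 m and y of spool_broken_center in the frame of carton between -0.075 and 0.075 m and z of spool_broken_center in the frame of carton between 0 and 0.06 m and contact force between the fingers and spool_whole below 0.1 N and contact force between the fingers and spool_broken below 0.1 N and angle between tote's own z axis and vertical below 0.1 rad and height (world z) of tote below 0.015 m), for 0.2 s.
2. the tote is held up by its handle, tilted, with the three spools in the cut corner (height (world z) of tote_corner above 0.04 m and angle between tote's own z axis and vertical between 0.38 and 0.75 rad and contact force between the fingers and tote above 2 N and contact force between tote and carton below 0.2 N and distance between each of spool_a_center, spool_b_center, spool_whole_center and tote_corner below 0.09 m), for 0.3 s.
At the end, for the whole second after the job is handed in: Gripper holding the tote still, tilted 22-43 degrees, cut corner over 40 mm above the counter, not touching the carton; all three whole spools in it, centres within 90 mm of the middle of the cut corner's wall; broken spool in the carton; fingers on neither sorted spool (all of step 2 and x of spool_a_center in the frame of tote between -0.118 and 0.118 m and y of spool_a_center in the frame of tote between -0.088 and 0.088 m and z of spool_a_center in the frame of tote between 0 and 0.07 m and x of spool_b_center in the frame of tote between -0.118 and 0.118 m and y of spool_b_center in the frame of tote between -0.088 and 0.088 m and z of spool_b_center in the frame of tote between 0 and 0.07 m and x of spool_whole_center in the frame of tote between -0.118 and 0.118 m and y of spool_whole_center in the frame of tote between -0.088 and 0.088 m and z of spool_whole_center in the frame of tote between 0 and 0.07 m and x of spool_broken_center in the frame of carton between -0.075 and 0.075 m and y of spool_broken_center in the frame of carton between -0.075 and 0.075 m and z of spool_broken_center in the frame of carton between 0 and 0.06 m and contact force between the fingers and spool_whole below 0.1 N and contact force between the fingers and spool_broken below 0.1 N and linear speed of tote below 0.02 m/s and angular speed of tote below 0.1 rad/s); the arm keeps its last pose, push and grip.
It fails at once if a bystander (gift box, cardboard ring or cup) is shifted more than 20 mm (distance of any of giftbox, tape, cup from where it was at the start of the episode above 0.02 m).
It also fails if it takes over 69 s, if anything falls off the work surface, if the arm or the gripper's body presses on something with over 40 N, if the wrist force passes 120 N, or if a joint passes its speed limit or range.

## Working session

There is one attempt and no reset: what is moved stays moved. The work goes in short steps, Python scripts to look and compute and a tool call to move; the robot and the scene stay as the last step left them, time stands still between calls to the robot, and variables do not carry over. Pictures are saved under pics/ and viewed, and the job is handed in when it is done.

Besides the shell and the picture viewer there is one more tool, called after "Request:" in YAML: its name, and indented under it one key for each argument. servo_tool: Moves the arm, as the interface text tells. Its arguments: {"type":"object","properties":{"motion":{"type":"array"},"grip_force":{"type":"number"}},"required":["motion"]}

```bash
ls; mkdir -p pics; cat > h.py <<'E'
import numpy as np,cv2
from station import manip
def snap(n,f):
    s=manip.snapshot(n); cv2.imwrite('pics/'+f,s['frame'][:,:,::-1]); np.savez('pics/'+f+'.npz',m=s['mtx'],T=s['world_from_camera'],f=s['frame']); return s
def ray(f,u,v,z):
    d=np.load('pics/'+f+'.npz'); m,T=d['m'],d['T']
    c=np.linalg.inv(m)@[u,v,1]; c=np.array([c[0],-c[1],-c[2]]); w=T[:3,:3]@c; o=T[:3,3]
    return o+w*(z-o[2])/w[2]
def proj(f,p):
    d=np.load('pics/'+f+'.npz'); m,T=d['m'],d['T']
    c=np.linalg.inv(T)@np.append(p,1); c=m@[c[0],-c[1],-c[2]]; return c[:2]/c[2]
E
python3 - <<'E'
from h import *
print(manip.sense())
for n in('top','side','wrist'):
    s=snap(n,n+'0.png');print(s.keys(),s['mtx'],s['world_from_camera'])
E
```

```text
pics
{'t': 0.0, 'q': array([-1.37451063e+00,  5.28435152e-01,  1.43390771e+00, -1.50729230e-05,
        1.18139264e+00, -1.78459820e-01]), 'qd': array([ 0.00013238, -0.00039506, -0.00048373, -0.00102099, -0.00030666,
        0.00064997]), 'tau': array([ 7.04891263e-04, -4.42351770e+01, -1.78023612e+01, -6.48348737e-05,
        8.48212367e-03, -2.75324425e-06]), 'tcp_pos': array([ 0.22867723, -0.58089311,  0.23035095]), 'tool_rot': array([ 9.82495925e-01,  1.86280996e-01, -1.65183042e-05, -1.07131840e-03]), 'force': array([ 0.32232453,  0.01119562, -0.18865169]), 'ft_torque': array([-0.03448483,  0.01886017,  0.00192897]), 'finger_gap': 0.999598514156324}
dict_keys(['frame', 'mtx', 'world_from_camera']) [[481.89246661   0.         317.50295679]
 [  0.         481.89246661 243.99508607]
 [  0.           0.           1.        ]] [[ 0.00533564  0.99041587 -0.13801427  0.32883907]
 [-0.9999601   0.00627318  0.00635895  0.03520251]
 [ 0.0071638   0.13797483  0.99040983  1.4533891 ]
 [ 0.          0.          0.          1.        ]]
dict_keys(['frame', 'mtx', 'world_from_camera']) [[565.05687951   0.         323.16140277]
 [  0.         565.05687951 244.53501024]
 [  0.           0.           1.        ]] [[-0.99821913  0.04923426 -0.03368312  0.46705654]
 [-0.05880054 -0.71692688  0.69466419  1.01572438]
 [ 0.01005294  0.69540767  0.71854513  1.11593826]
 [ 0.          0.          0.          1.        ]]
dict_keys(['frame', 'mtx', 'world_from_camera']) [[385.05552904   0.         323.42326245]
 [  0.         385.05552904 249.23123756]
 [  0.           0.           1.        ]] [[ 0.36655597  0.88061347  0.30026097  0.30570994]
 [-0.93039265  0.34780742  0.11575623 -0.55148753]
 [-0.0024965  -0.32179174  0.94680719  0.37269374]
 [ 0.          0.          0.          1.        ]]
```

View pics/top0.png

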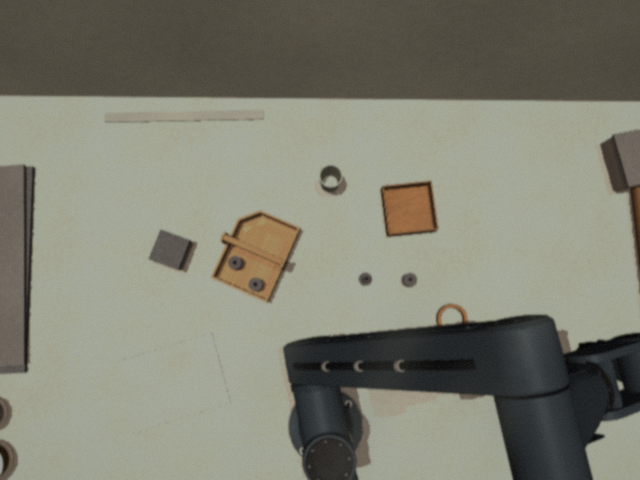

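View pics/side0.png

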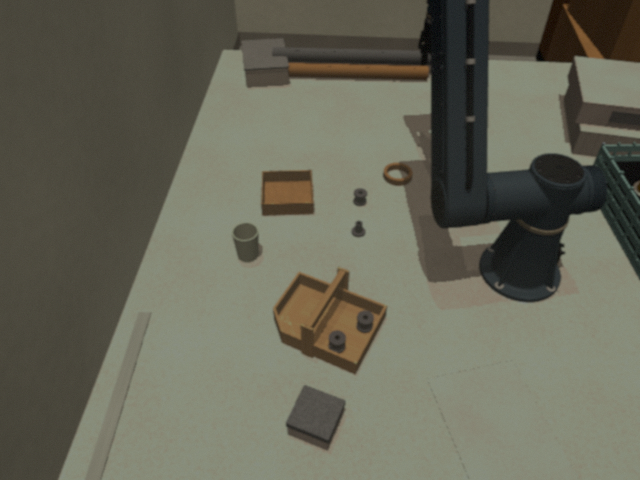

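```bash
python3 - <<'E'
from h import *
a=cv2.imread('pics/top0.png');cv2.imwrite('pics/tz.png',cv2.resize(a[190:320,200:330],None,fx=4.5,fy=4.5,interpolation=cv2.INTER_CUBIC))
cv2.imwrite('pics/tz2.png',cv2.resize(a[160:320,320:480],None,fx=3.7,fy=3.7,interpolation=cv2.INTER_CUBIC))
a=cv2.imread('pics/side0.png');cv2.imwrite('pics/sz.png',cv2.resize(a[160:380,220:420],None,fx=2.7,fy=2.7,interpolation=cv2.INTER_CUBIC))
E
```

```text
(no output)
```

View pics/tz.png

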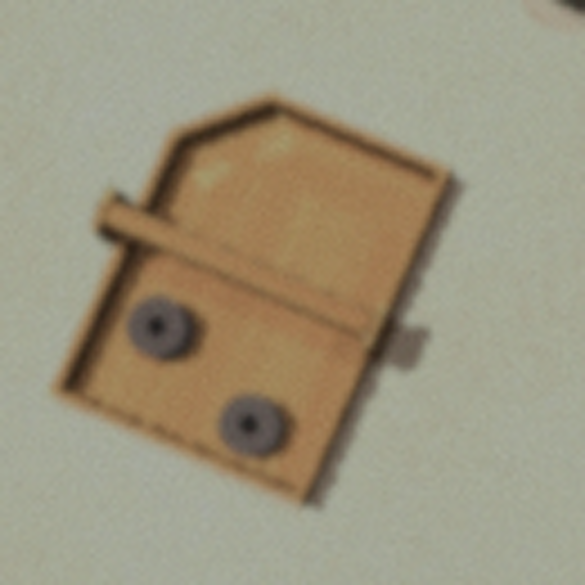

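View pics/tz2.png

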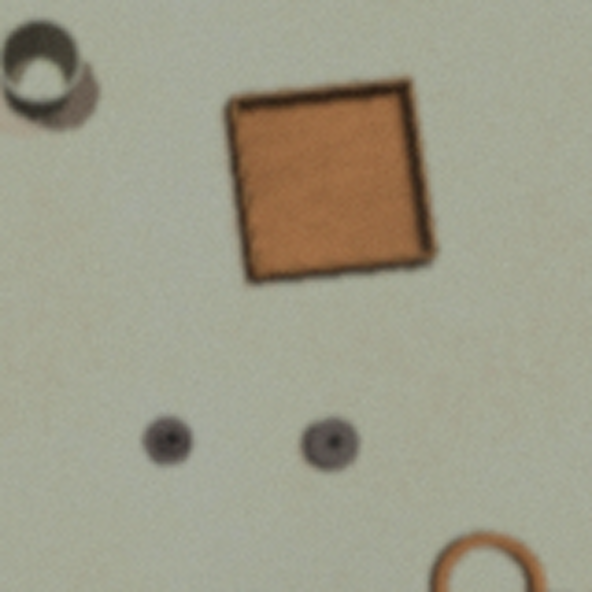

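View pics/sz.png

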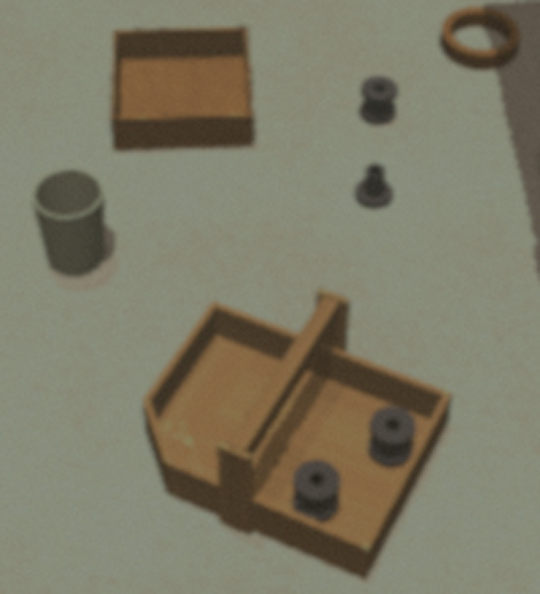

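```bash
cat > fit.py <<'E'
from h import *
from scipy.optimize import least_squares
def z(u,v,x0,y0,k): return ((u+.5)/k-.5+x0,(v+.5)/k-.5+y0)
tc=[(-.12,.09,.046),(-.12,-.09,.046),(.12,-.09,.046),(.12,.04,.046),(.07,.09,.046)]
tp=[z(*p,200,190,4.5) for p in [(58,390),(305,503),(451,172),(272,95),(176,133)]]
sp=[z(*p,220,160,2.7) for p in [(366,577),(450,397),(213,303),(147,408),(170,494)]]
scr=[(-.12,.09,.046),(-.12,-.09,.046),(.12,-.09,.046),(.12,.04,.046)]
sp=[z(*p,220,160,2.7) for p in [(366,550),(450,397),(213,303),(147,408)]]
def W(q,p):
    c,s=np.cos(q[2]),np.sin(q[2]);return np.array([q[0]+c*p[0]-s*p[1],q[1]+s*p[0]+c*p[1],p[2]])
def r(q):
    return np.concatenate([proj('top0.png',W(q,a))-b for a,b in zip(tc,tp)])
s=least_squares(r,[.5,.2,-.4]);print('tote',s.x,np.rad2deg(s.x[2]));print(s.fun.round(1))
print('side res',[ (proj('side0.png',W(s.x,a))-b).round(1) for a,b in zip(scr,sp)])
q=s.x
print('bar',W(q,(0,0,.099)))
for n,p in dict(a=(156,327),b=(250,424)).items():
    w=ray('top0.png',*z(*p,200,190,4.5),.042);d=w-W(q,(0,0,0));c,sn=np.cos(q[2]),np.sin(q[2]);print(n,w,c*d[0]+sn*d[1],-sn*d[0]+c*d[1])
for n,p,h in [('broken flange',(168,441),.006),('broken top',(172,438),.036),('whole top',(333,442),.036)]:
    print(n,ray('top0.png',*z(*p,320,160,3.7),h))
for n,p,h in [('broken top',(375,170),.036),('broken flange',(374,192),.006),('whole top',(380,88),.036)]:
    print('side',n,ray('side0.png',*z(*p,220,160,2.7),h))
cp=[z(*p,320,160,3.7) for p in [(226,98),(411,79),(438,262),(248,284)]]
cw=np.array([ray('top0.png',*p,.045) for p in cp]);print('carton',cw,cw.mean(0))
cu=ray('top0.png',*z(42,57,320,160,3.7),.09);print('cup',cu)
print('tape',ray('top0.png',*z(489,588,320,160,3.7),.022))
print('gift',ray('top0.png',172,250,.054))
E
python3 fit.py
```

```text
tote [ 0.49981884  0.20590987 -0.40237261] -23.054252345959622
[-1.3  1.1  0.1  0.7  0.9 -0.7  0.6 -0.7 -0.3 -0.5]
side res [array([ 0.5, -1. ]), array([ 0.2, -2.3]), array([-0.5, -1.6]), array([-1.9, -3.9])]
bar [0.49981884 0.20590987 0.099     ]
a [0.46973568 0.27036901 0.042     ] -0.05292291922472438 0.047530438392935914
b [0.40688086 0.2075889  0.042     ] -0.08617295483716819 -0.03484981925313069
broken flange [ 0.4257839  -0.11748309  0.006     ]
broken top [ 0.42617841 -0.11752202  0.036     ]
whole top [ 0.42374262 -0.24569122  0.036     ]
side broken top [ 0.42490609 -0.11913362  0.036     ]
side broken flange [ 0.42426714 -0.11753377  0.006     ]
side whole top [ 0.42146035 -0.24808028  0.036     ]
carton [[ 0.70183191 -0.16279923  0.045     ]
 [ 0.71879884 -0.31369182  0.045     ]
 [ 0.56796491 -0.33129068  0.045     ]
 [ 0.54912219 -0.178466    0.045     ]] [ 0.63442946 -0.24656193  0.045     ]
cup [ 0.7220416  -0.01177749  0.09      ]
tape [ 0.30936602 -0.37021684  0.022     ]
gift [0.50344607 0.45108393 0.054     ]
```

View pics/wrist0.png

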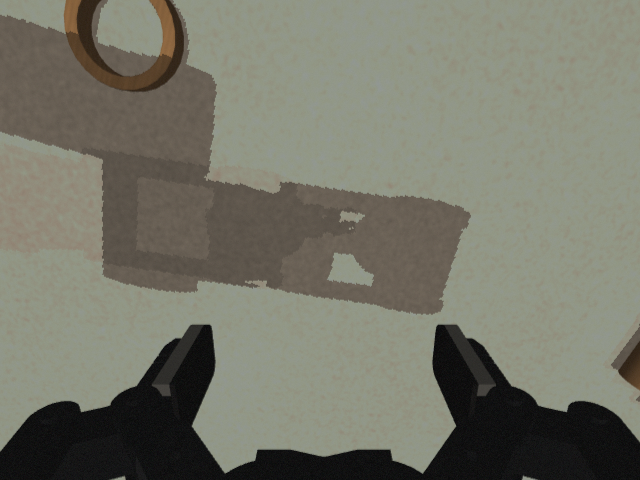

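```bash
cat >> h.py <<'E'
from scipy.spatial.transform import Rotation as R
def down(az,tilt=0,taz=0):
    # tool x at azimuth az(deg), z down; optional tilt about horizontal axis towards taz
    r=R.from_euler('z',az,degrees=True)*R.from_euler('x',180,degrees=True)
    if tilt:
        a=np.deg2rad(taz+90); r=R.from_rotvec(np.deg2rad(tilt)*np.array([np.cos(a),np.sin(a),0]))*r
    return r
def plan(P,Rt,g,n=None,vmax=36,wmax=.115):
    s=manip.sense();p=np.array(s['tcp_pos']);r=R.from_quat(s['tool_rot'])
    d=(r.inv()*Rt).as_rotvec();D=np.array(P)-p
    k=n or int(max(np.ceil(np.linalg.norm(D)*1000/vmax),np.ceil(np.linalg.norm(d)/wmax),1))
    print('t',s['t'],'tcp',p.round(4),'dist',(D*1000).round(1),'rot',d.round(3),'gap',s['finger_gap'],'n',k)
    for i in range(k):
        ri=r*R.from_rotvec(d*i/k)
        v=ri.inv().apply(D/k)*1000
        print([float(x) for x in v.round(1)]+[float(x) for x in (d/k).round(4)]+[g],end=',\n')
E
python3 -c "
from h import *
plan([.423,-.2465,.12],down(-23),.4)"
```

```text
t 0.15 tcp [ 0.2287 -0.5811  0.2306] dist [ 194.3  334.6 -110.6] rot [-0.002  0.     0.776] gap 0.9995741714194419 n 12
[25.3, -20.0, 9.3, -0.0001, 0.0, 0.0647, 0.4],
[23.9, -21.6, 9.3, -0.0001, 0.0, 0.0647, 0.4],
[22.5, -23.1, 9.2, -0.0001, 0.0, 0.0647, 0.4],
[20.9, -24.5, 9.2, -0.0001, 0.0, 0.0647, 0.4],
[19.3, -25.8, 9.2, -0.0001, 0.0, 0.0647, 0.4],
[17.6, -27.0, 9.2, -0.0001, 0.0, 0.0647, 0.4],
[15.8, -28.1, 9.2, -0.0001, 0.0, 0.0647, 0.4],
[14.0, -29.1, 9.2, -0.0001, 0.0, 0.0647, 0.4],
[12.1, -29.9, 9.2, -0.0001, 0.0, 0.0647, 0.4],
[10.1, -30.6, 9.2, -0.0001, 0.0, 0.0647, 0.4],
[8.1, -31.2, 9.2, -0.0001, 0.0, 0.0647, 0.4],
[6.1, -31.7, 9.2, -0.0001, 0.0, 0.0647, 0.4],
```

Request:
servo_tool:
  motion:
    - [25, -20, 9, 0, 0, 0.065, 0.5]
    - [24, -21.5, 9, 0, 0, 0.065, 0.5]
    - [22.5, -23, 9, 0, 0, 0.065, 0.5]
    - [21, -24.5, 9, 0, 0, 0.065, 0.5]
    - [19, -26, 9, 0, 0, 0.065, 0.5]
    - [17.5, -27, 9, 0, 0, 0.065, 0.5]
    - [16, -28, 9, 0, 0, 0.065, 0.5]
    - [14, -29, 9, 0, 0, 0.065, 0.5]
    - [12, -30, 9, 0, 0, 0.065, 0.5]
    - [10, -30.5, 9, 0, 0, 0.065, 0.5]
    - [8, -31, 9, 0, 0, 0.065, 0.5]
    - [6, -31.5, 9, 0, 0, 0.065, 0.5]
  grip_force: 40

```text
t: 1.15
tcp_pos: [0.4332, -0.2475, 0.116]
tool_rot: [0.974, -0.227, 0.001, 0.004]
force: [0.3, -0.3, -0.3]
finger_gap: 0.75
```

```bash
python3 -c "
from h import *
plan([.423,-.2465,.12],down(-23),.5)
snap('wrist','w1.png')"
```

```text
t 1.15 tcp [ 0.4332 -0.2475  0.116 ] dist [-10.2   1.    4. ] rot [ 0.008 -0.004 -0.056] gap 0.7502999264205977 n 1
[-9.5, 3.6, -4.0, 0.0078, -0.0039, -0.0561, 0.5],
```

View pics/w1.png

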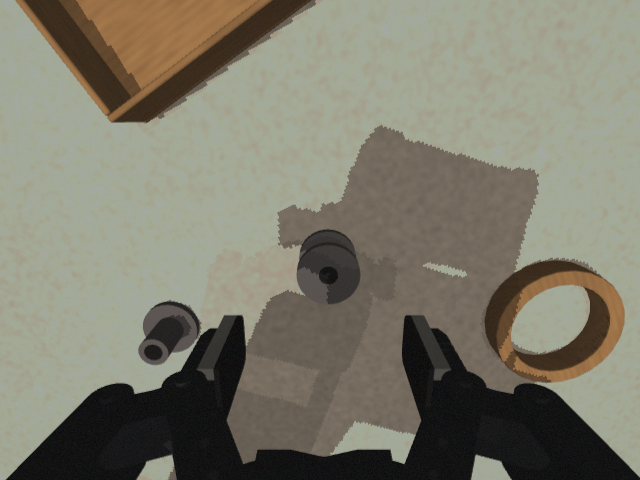

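```bash
python3 -c "
from h import *
print(ray('w1.png',328,275,.036),ray('w1.png',152,351,.036),ray('w1.png',175,330,.006),ray('w1.png',112,121,.0))
w=ray('w1.png',328,275,.036)
plan([w[0],w[1],.06],down(-23),.5,n=3)"
```

```text
[ 0.42298159 -0.24705967  0.036     ] [ 0.42591106 -0.11795792  0.036     ] [ 0.42241924 -0.12110862  0.006     ] [ 0.56505204 -0.16448232  0.        ]
t 1.2 tcp [ 0.434  -0.2416  0.1144] dist [-11.   -5.5 -54.4] rot [ 0.004  0.001 -0.055] gap 0.7501060668513707 n 3
[-2.5, 3.2, 18.1, 0.0012, 0.0002, -0.0185, 0.5],
[-2.5, 3.2, 18.1, 0.0012, 0.0002, -0.0185, 0.5],
[-2.6, 3.1, 18.1, 0.0012, 0.0002, -0.0185, 0.5],
```

Request:
servo_tool:
  motion:
    - [-3.7, 3.7, 16, 0, 0, -0.027, 0.5]
    - [-3.7, 3, 16, 0, 0, -0.027, 0.5]
    - [-3.7, 3, 16, 0, 0, 0, 0.5]
    - [0, 0, 0, 0, 0, 0, 0.5]

```text
t: 1.53
tcp_pos: [0.4221, -0.2416, 0.0646]
tool_rot: [0.981, -0.193, -0.0, 0.002]
force: [-0.4, 1.6, 0.2]
finger_gap: 0.753
```

```bash
python3 -c "
from h import *
plan([.423,-.247,.006],down(-23),.5,n=4)"
```

```text
t 1.5333 tcp [ 0.4221 -0.2416  0.0646] dist [  0.9  -5.4 -58.6] rot [0.003 0.    0.013] gap 0.7532941427054601 n 4
[0.7, 1.1, 14.7, 0.0008, 0.0, 0.0033, 0.5],
[0.7, 1.1, 14.7, 0.0008, 0.0, 0.0033, 0.5],
[0.7, 1.1, 14.7, 0.0008, 0.0, 0.0033, 0.5],
[0.7, 1.1, 14.7, 0.0008, 0.0, 0.0033, 0.5],
```

Request:
servo_tool:
  motion:
    - [1, 2, 16, 0, 0, 0.006, 0.5]
    - [1, 2, 16, 0, 0, 0.006, 0.5]
    - [0.5, 1, 15, 0, 0, 0, 0.5]
    - [0, 0, 8, 0, 0, 0, 0.5]
    - [0, 0, 0, 0, 0, 0, 0.5]

```text
t: 1.95
tcp_pos: [0.4243, -0.25, 0.0096]
tool_rot: [0.98, -0.199, 0.001, 0.003]
force: [1.1, 0.4, -0.0]
finger_gap: 0.753
```

```bash
python3 -c "
from h import *
plan([.423,-.247,.004],down(-23),.5,n=1)"
```

```text
t 1.95 tcp [ 0.4243 -0.25    0.0096] dist [-1.3  3.  -5.6] rot [ 0.004 -0.004  0.   ] gap 0.7532323770539595 n 1
[-2.4, -2.2, 5.6, 0.0045, -0.0037, 0.0004, 0.5],
```

Request:
servo_tool:
  motion:
    - [-2, -2, 5, 0.004, -0.004, 0, 0.5]
    - [0, 0, 0, 0, 0, 0, 0.2]
    - [0, 0, 0, 0, 0, 0, -0.3]
    - [0, 0, 0, 0, 0, 0, -0.6]
    - [0, 0, 0, 0, 0, 0, -0.6]
    - [0, 0, 0, 0, 0, 0, -0.6]
  grip_force: 30

```text
t: 2.45
tcp_pos: [0.4247, -0.2485, 0.0073]
tool_rot: [0.98, -0.199, 0.002, 0.001]
force: [-0.2, 0.3, -1.5]
finger_gap: 0.45
```

```bash
python3 -c "
from h import *
plan([.43,-.23,.17],down(-23),-.6,n=5)
print(manip.sense()['force'])"
```

```text
t 2.45 tcp [ 0.4247 -0.2485  0.0073] dist [  5.3  18.5 162.7] rot [ 0.002 -0.004  0.   ] gap 0.4496657993379547 n 5
[-0.4, -3.8, -32.6, 0.0003, -0.0008, 0.0001, -0.6],
[-0.4, -3.8, -32.6, 0.0003, -0.0008, 0.0001, -0.6],
[-0.4, -3.8, -32.6, 0.0003, -0.0008, 0.0001, -0.6],
[-0.4, -3.8, -32.6, 0.0003, -0.0008, 0.0001, -0.6],
[-0.5, -3.8, -32.5, 0.0003, -0.0008, 0.0001, -0.6],
[-0.24965889  0.27951683 -1.49105199]
```

Request:
servo_tool:
  motion:
    - [0, 0, -30, 0, 0, 0, -0.6]
    - [0, 0, -33, 0, 0, 0, -0.6]
    - [0, 0, -33, 0, 0, 0, -0.6]
    - [0, 0, -33, 0, 0, 0, -0.6]
    - [0, 0, -25, 0, 0, 0, -0.6]

```text
t: 2.87
tcp_pos: [0.4209, -0.245, 0.161]
tool_rot: [0.98, -0.199, -0.006, -0.004]
force: [-0.1, 0.6, -1.0]
finger_gap: 0.454
```

```bash
python3 -c "
from h import *
plan([.5535,.1635,.17],down(-23),-.6)
print(manip.sense()['force'])"
```

```text
t 2.8667 tcp [ 0.4209 -0.245   0.161 ] dist [132.6 408.5   9. ] rot [-0.005  0.013  0.   ] gap 0.45374672058452786 n 12
[-3.1, -35.7, -0.5, -0.0004, 0.0011, 0.0, -0.6],
[-3.1, -35.7, -0.6, -0.0004, 0.0011, 0.0, -0.6],
[-3.1, -35.7, -0.6, -0.0004, 0.0011, 0.0, -0.6],
[-3.1, -35.7, -0.6, -0.0004, 0.0011, 0.0, -0.6],
[-3.1, -35.7, -0.6, -0.0004, 0.0011, 0.0, -0.6],
[-3.1, -35.7, -0.6, -0.0004, 0.0011, 0.0, -0.6],
[-3.1, -35.7, -0.6, -0.0004, 0.0011, 0.0, -0.6],
[-3.1, -35.7, -0.7, -0.0004, 0.0011, 0.0, -0.6],
[-3.1, -35.7, -0.7, -0.0004, 0.0011, 0.0, -0.6],
[-3.1, -35.7, -0.7, -0.0004, 0.0011, 0.0, -0.6],
[-3.1, -35.7, -0.7, -0.0004, 0.0011, 0.0, -0.6],
[-3.1, -35.7, -0.7, -0.0004, 0.0011, 0.0, -0.6],
[-0.14784578  0.58066119 -0.99356157]
```

Request:
servo_tool:
  motion:
    - [-3, -34, -0.5, 0, 0.001, 0, -0.6]
    - [-3, -35, -0.5, 0, 0.001, 0, -0.6]
    - [-3, -35, -0.5, 0, 0.001, 0, -0.6]
    - [-3, -35, -0.5, 0, 0.001, 0, -0.6]
    - [-3, -35, -0.5, 0, 0.001, 0, -0.6]
    - [-3, -35, -0.5, 0, 0.001, 0, -0.6]
    - [-3, -35, -0.5, 0, 0.001, 0, -0.6]
    - [-3, -35, -0.5, 0, 0.001, 0, -0.6]
    - [-3, -35, -0.5, 0, 0.001, 0, -0.6]
    - [-3, -35, -0.5, 0, 0.001, 0, -0.6]
    - [-3, -35, -0.5, 0, 0.001, 0, -0.6]
    - [-3, -20, 0, 0, 0, 0, -0.6]

```text
t: 3.87
tcp_pos: [0.5559, 0.1488, 0.1781]
tool_rot: [0.979, -0.205, 0.013, 0.003]
force: [0.3, -1.4, 0.2]
finger_gap: 0.452
```

```bash
python3 -c "
from h import *
plan([.5535,.1635,.10],down(-23),-.6,n=3)
snap('wrist','w2.png');snap('top','t2.png')"
```

```text
t 3.8667 tcp [0.5559 0.1488 0.1781] dist [ -2.4  14.7 -78.1] rot [ 0.001 -0.027 -0.012] gap 0.4517066472283091 n 3
[-3.4, -4.2, 25.9, 0.0005, -0.009, -0.0038, -0.6],
[-3.1, -4.2, 26.0, 0.0005, -0.009, -0.0038, -0.6],
[-2.9, -4.2, 26.0, 0.0005, -0.009, -0.0038, -0.6],
```

View pics/w2.png

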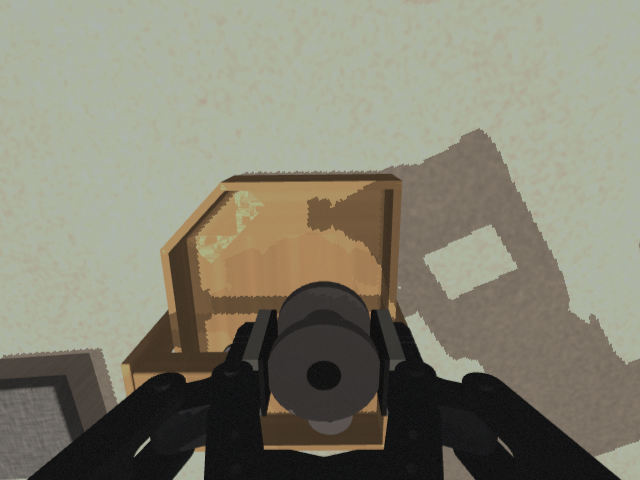

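```bash
python3 -c "
from h import *
for u,v in [(402,177),(225,177),(162,249)]: print(ray('w2.png',u,v,.046))
q=[.4998,.2059,-.4024];c,s=np.cos(q[2]),np.sin(q[2])
for p in [(.12,-.09),(.12,.04),(.07,.09)]: print(q[0]+c*p[0]-s*p[1],q[1]+s*p[0]+c*p[1])
plan([.5535,.1635,.10],down(-23),-.6,n=3)"
```

```text
[0.57614116 0.07816591 0.046     ]
[0.62656868 0.19339094 0.046     ]
[0.59811848 0.26194897 0.046     ]
0.5749683497325949 0.07609353175408277
0.6258799591888149 0.19570961772322545
0.5994551605299984 0.26129719288682646
t 3.9667 tcp [0.5555 0.1489 0.1779] dist [ -2.   14.6 -77.9] rot [ 0.002 -0.027 -0.009] gap 0.45186237530072043 n 3
[-3.2, -4.2, 25.9, 0.0006, -0.0089, -0.003, -0.6],
[-3.0, -4.2, 25.9, 0.0006, -0.0089, -0.003, -0.6],
[-2.8, -4.2, 25.9, 0.0006, -0.0089, -0.003, -0.6],
```

Request:
servo_tool:
  motion:
    - [-3, -5, 26, 0, -0.01, 0, -0.6]
    - [-3, -5, 26, 0, -0.01, 0, -0.6]
    - [-2, -4, 26, 0, -0.006, 0, -0.6]
    - [0, 0, 15, 0, 0, 0, -0.6]
    - [0, 0, 0, 0, 0, 0, -0.6]

```text
t: 4.38
tcp_pos: [0.555, 0.1629, 0.0844]
tool_rot: [0.979, -0.202, 0.002, 0.001]
force: [0.3, -0.1, -0.4]
finger_gap: 0.443
```

```bash
python3 -c "
from h import *
plan([.5535,.1635,.016],down(-23),-.6,n=3)"
```

```text
t 4.3833 tcp [0.555  0.1629 0.0844] dist [ -1.5   0.6 -68.4] rot [ 0.002 -0.005 -0.006] gap 0.44306477509044623 n 3
[-0.6, -0.0, 22.8, 0.0005, -0.0016, -0.002, -0.6],
[-0.6, -0.0, 22.8, 0.0005, -0.0016, -0.002, -0.6],
[-0.6, -0.0, 22.8, 0.0005, -0.0016, -0.002, -0.6],
```

Request:
servo_tool:
  motion:
    - [-0.5, 0, 22, 0, -0.002, 0, -0.6]
    - [-0.5, 0, 22, 0, -0.002, 0, -0.6]
    - [0, 0, 16, 0, 0, 0, -0.6]
    - [0, 0, 5, 0, 0, 0, -0.6]
    - [0, 0, 0, 0, 0, 0, -0.6]

```text
t: 4.8
tcp_pos: [0.5549, 0.1587, 0.0208]
tool_rot: [0.979, -0.204, 0.001, 0.001]
force: [-0.5, -0.2, -0.4]
finger_gap: 0.448
```

```bash
python3 -c "
from h import *
plan([.5535,.1635,.016],down(-23),-.6,n=1);print(manip.sense()['force'])"
```

```text
t 4.8 tcp [0.5549 0.1587 0.0208] dist [-1.4  4.8 -4.8] rot [ 0.002 -0.003 -0.01 ] gap 0.44815160652687963 n 1
[-3.2, -3.9, 4.8, 0.0018, -0.0027, -0.0097, -0.6],
[-0.47052375 -0.19305246 -0.36396118]
```

Request:
servo_tool:
  motion:
    - [-1, -1, 5, 0, 0, 0, -0.6]
    - [0, 0, 0, 0, 0, 0, -0.6]
    - [0, 0, 0, 0, 0, 0, 0.1]
    - [0, 0, 0, 0, 0, 0, 0.35]
    - [0, 0, 0, 0, 0, 0, 0.35]
    - [0, 0, -20, 0, 0, 0, 0.35]
    - [0, 0, -32, 0, 0, 0, 0.35]
    - [0, 0, -34, 0, 0, 0, 0.35]
    - [0, 0, -34, 0, 0, 0, 0.35]
    - [0, 0, -34, 0, 0, 0, 0.35]
    - [0, 0, -10, 0, 0, 0, 0.35]

```text
t: 5.72
tcp_pos: [0.554, 0.1597, 0.19]
tool_rot: [0.979, -0.204, 0.002, 0.001]
force: [1.5, -0.2, 0.5]
finger_gap: 0.677
```

```bash
python3 -c "
from h import *
snap('wrist','w3.png')
plan([.426,-.118,.13],down(-23),.5)"
```

```text
t 5.7667 tcp [0.5544 0.1598 0.1905] dist [-128.4 -277.8  -60.5] rot [ 0.001 -0.005 -0.01 ] gap 0.6732711387015328 n 9
[-0.8, 34.0, 6.7, 0.0001, -0.0006, -0.0011, 0.5],
[-0.8, 34.0, 6.7, 0.0001, -0.0006, -0.0011, 0.5],
[-0.8, 34.0, 6.7, 0.0001, -0.0006, -0.0011, 0.5],
[-0.9, 34.0, 6.7, 0.0001, -0.0006, -0.0011, 0.5],
[-0.9, 34.0, 6.7, 0.0001, -0.0006, -0.0011, 0.5],
[-0.9, 34.0, 6.7, 0.0001, -0.0006, -0.0011, 0.5],
[-1.0, 34.0, 6.7, 0.0001, -0.0006, -0.0011, 0.5],
[-1.0, 34.0, 6.7, 0.0001, -0.0006, -0.0011, 0.5],
[-1.0, 34.0, 6.7, 0.0001, -0.0006, -0.0011, 0.5],
```

View pics/w3.png

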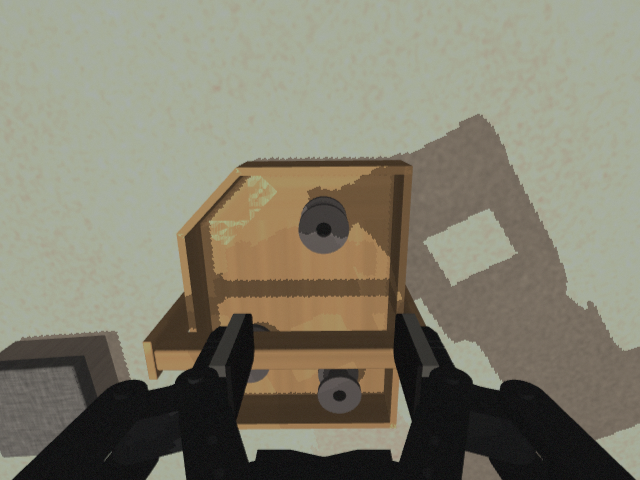

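Request:
servo_tool:
  motion:
    - [-1, 33, 3, 0, 0, 0, 0.35]
    - [-1, 33, 5, 0, 0, 0, 0.35]
    - [-1, 33, 7, 0, 0, 0, 0.35]
    - [-1, 33, 8, 0, 0, 0, 0.35]
    - [-1, 33, 8, 0, 0, 0, 0.35]
    - [-1, 33, 8, 0, 0, 0, 0.35]
    - [-1, 33, 8, 0, 0, 0, 0.35]
    - [-1, 33, 8, 0, 0, 0, 0.35]
    - [-1, 20, 5, 0, 0, 0, 0.35]
    - [0, 0, 0, 0, 0, 0, 0.35]

```text
t: 6.6
tcp_pos: [0.4317, -0.103, 0.1286]
tool_rot: [0.98, -0.199, 0.009, -0.002]
force: [-0.1, 0.3, 0.4]
finger_gap: 0.675
```

```bash
python3 -c "
from h import *
plan([.426,-.118,.06],down(-23),.35,n=3)"
```

```text
t 6.6 tcp [ 0.4317 -0.103   0.1286] dist [ -5.7 -15.  -68.6] rot [-0.007 -0.018 -0.   ] gap 0.6745115933544481 n 3
[-0.2, 5.5, 22.8, -0.0024, -0.0059, -0.0, 0.35],
[-0.1, 5.4, 22.9, -0.0024, -0.0059, -0.0, 0.35],
[0.1, 5.4, 22.9, -0.0024, -0.0059, -0.0, 0.35],
```

Request:
servo_tool:
  motion:
    - [0, 6, 22, -0.002, -0.006, 0, 0.35]
    - [0, 6, 22, -0.002, -0.006, 0, 0.35]
    - [0, 5, 20, -0.002, -0.006, 0, 0.35]
    - [0, 0, 5, 0, 0, 0, 0.35]
    - [0, 0, 0, 0, 0, 0, 0.35]

```text
t: 7.02
tcp_pos: [0.4265, -0.1193, 0.0574]
tool_rot: [0.979, -0.202, 0.001, -0.001]
force: [-0.2, 0.2, 0.1]
finger_gap: 0.674
```

```bash
python3 -c "
from h import *
snap('wrist','w4.png')
plan([.426,-.118,.011],down(-23),.35,n=3)"
```

```text
t 7.0667 tcp [ 0.4267 -0.1193  0.0578] dist [ -0.7   1.3 -46.8] rot [-0.002 -0.002 -0.004] gap 0.673625083352249 n 3
[-0.4, -0.3, 15.6, -0.0005, -0.0008, -0.0014, 0.35],
[-0.4, -0.3, 15.6, -0.0005, -0.0008, -0.0014, 0.35],
[-0.4, -0.3, 15.6, -0.0005, -0.0008, -0.0014, 0.35],
```

View pics/w4.png

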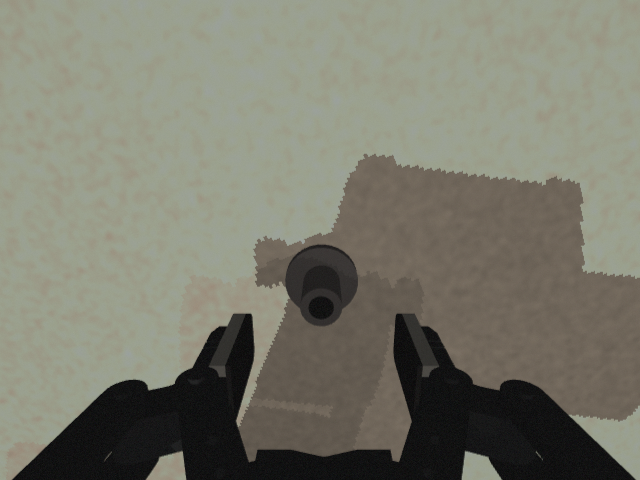

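Spool core at (321,307), centred between the pads (~324). Going down to grip the core.

Request:
servo_tool:
  motion:
    - [0, 0, 16, 0, 0, 0, 0.35]
    - [-0.5, -1, 16, 0, 0, 0, 0.35]
    - [0, 0, 12, 0, 0, 0, 0.35]
    - [0, 0, 0, 0, 0, 0, 0.35]
    - [0, 0, 0, 0, 0, 0, -0.2]
    - [0, 0, 0, 0, 0, 0, -0.6]
    - [0, 0, 0, 0, 0, 0, -0.9]
    - [0, 0, 0, 0, 0, 0, -0.9]
    - [0, 0, 0, 0, 0, 0, -0.9]
    - [0, 0, 0, 0, 0, 0, -0.9]

```text
t: 7.9
tcp_pos: [0.4333, -0.1165, 0.0214]
tool_rot: [0.98, -0.198, 0.01, 0.002]
force: [0.2, -1.0, -0.3]
finger_gap: 0.219
```

Request:
servo_tool:
  motion:
    - [0, 0, -25, 0, 0, 0, -0.9]
    - [0, 0, -33, 0, 0, 0, -0.9]
    - [0, 0, -33, 0, 0, 0, -0.9]
    - [0, 0, -30, 0, 0, 0, -0.9]
    - [0, 0, 0, 0, 0, 0, -0.9]

```text
t: 8.32
tcp_pos: [0.43, -0.1155, 0.1455]
tool_rot: [0.98, -0.199, 0.007, 0.001]
force: [0.4, -0.8, -0.5]
finger_gap: 0.219
```

```bash
python3 -c "
from h import *
snap('wrist','w5.png')
plan([.634,-.2466,.12],down(-23),-.9)"
```

```text
t 8.3667 tcp [ 0.4291 -0.1151  0.1438] dist [ 204.9 -131.5  -23.8] rot [-0.001 -0.011  0.001] gap 0.21653860036156855 n 7
[34.2, 5.9, 3.8, -0.0002, -0.0015, 0.0001, -0.9],
[34.3, 5.9, 3.7, -0.0002, -0.0015, 0.0001, -0.9],
[34.3, 5.9, 3.7, -0.0002, -0.0015, 0.0001, -0.9],
[34.3, 5.9, 3.6, -0.0002, -0.0015, 0.0001, -0.9],
[34.3, 5.9, 3.6, -0.0002, -0.0015, 0.0001, -0.9],
[34.3, 5.9, 3.5, -0.0002, -0.0015, 0.0001, -0.9],
[34.3, 5.9, 3.5, -0.0002, -0.0015, 0.0001, -0.9],
```

View pics/w5.png

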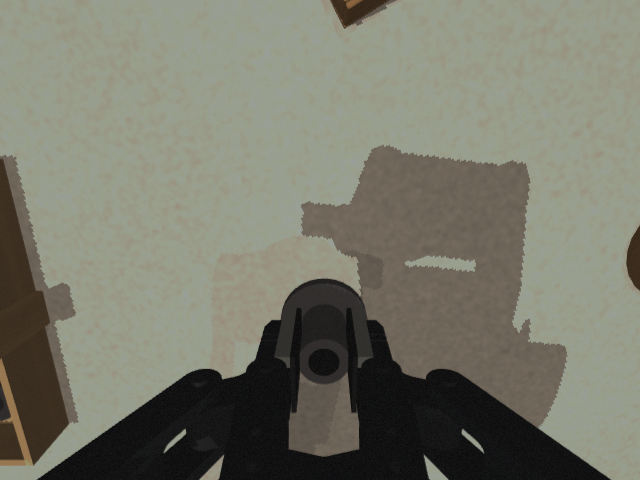

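Request:
servo_tool:
  motion:
    - [30, 6, 2, 0, 0, 0, -0.9]
    - [33, 6, 2, 0, 0, 0, -0.9]
    - [33, 6, 2, 0, 0, 0, -0.9]
    - [33, 6, 2, 0, 0, 0, -0.9]
    - [33, 6, 2, 0, 0, 0, -0.9]
    - [33, 6, 2, 0, 0, 0, -0.9]
    - [25, 6, 2, 0, 0, 0, -0.9]
    - [0, 0, 0, 0, 0, 0, -0.9]
    - [0, 0, 0, 0, 0, 0, -0.9]

```text
t: 9.12
tcp_pos: [0.6119, -0.2389, 0.115]
tool_rot: [0.98, -0.199, -0.007, -0.004]
force: [-0.3, -0.6, -0.7]
finger_gap: 0.214
```

```bash
python3 -c "
from h import *
snap('wrist','w6.png')
plan([.634,-.2466,.04],down(-23),-.9)"
```

```text
t 9.1667 tcp [ 0.6116 -0.2389  0.1148] dist [ 22.4  -7.7 -74.8] rot [-0.005  0.015 -0.   ] gap 0.2143435032246103 n 3
[8.2, -0.5, 24.8, -0.0015, 0.0049, -0.0, -0.9],
[8.1, -0.5, 24.9, -0.0015, 0.0049, -0.0, -0.9],
[8.0, -0.5, 24.9, -0.0015, 0.0049, -0.0, -0.9],
```

View pics/w6.png

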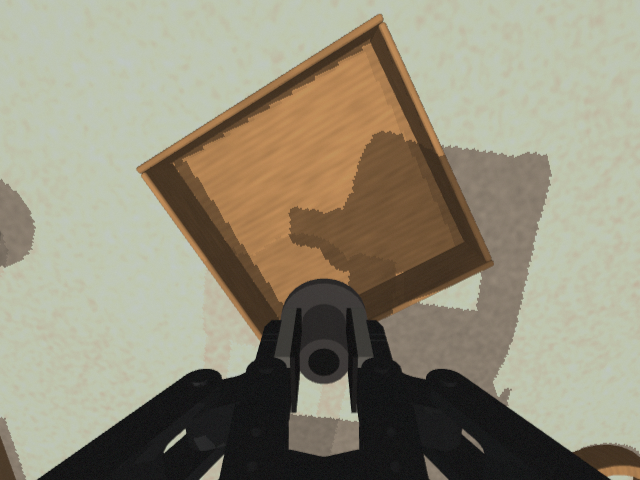

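```bash
python3 -c "
from h import *
a=ray('w6.png',138,169,.045);b=ray('w6.png',493,263,.045);print(a,b,(a+b)/2)"
```

```text
[ 0.70239319 -0.16831364  0.045     ] [ 0.57403436 -0.33151184  0.045     ] [ 0.63821377 -0.24991274  0.045     ]
```

Request:
servo_tool:
  motion:
    - [9, 0, 16, 0, 0.005, 0, -0.9]
    - [9, 0, 20, 0, 0.005, 0, -0.9]
    - [9, 0, 22, 0, 0.005, 0, -0.9]
    - [2, 0, 16, 0, 0, 0, -0.9]
    - [0, 0, 0, 0, 0, 0, -0.9]

```text
t: 9.58
tcp_pos: [0.6316, -0.2451, 0.0353]
tool_rot: [0.98, -0.199, -0.004, -0.004]
force: [-0.3, 0.3, -1.0]
finger_gap: 0.217
```

```bash
python3 -c "
from h import *
plan([.636,-.248,.030],down(-23),-.9,n=1)"
```

```text
t 9.5833 tcp [ 0.6316 -0.2451  0.0353] dist [ 4.4 -2.9 -5.3] rot [-0.006  0.01   0.   ] gap 0.21698557171887978 n 1
[5.2, 1.0, 5.2, -0.0061, 0.0096, 0.0004, -0.9],
```

Request:
servo_tool:
  motion:
    - [4, 1, 5, -0.005, 0.009, 0, -0.9]
    - [0, 0, 0, 0, 0, 0, -0.9]
    - [0, 0, 0, 0, 0, 0, -0.3]
    - [0, 0, 0, 0, 0, 0, 0]
    - [0, 0, 0, 0, 0, 0, 0]
    - [0, 0, -20, 0, 0, 0, 0]
    - [0, 0, -33, 0, 0, 0, 0]
    - [0, 0, -34, 0, 0, 0, 0]
    - [0, 0, -34, 0, 0, 0, 0]
    - [0, 0, -34, 0, 0, 0, 0]
    - [0, 0, -25, 0, 0, 0, 0]
    - [0, 0, 0, 0, 0, 0, 0]

```text
t: 10.58
tcp_pos: [0.6325, -0.2457, 0.2236]
tool_rot: [0.98, -0.199, -0.0, -0.0]
force: [0.2, -0.7, 1.7]
finger_gap: 0.505
```

```bash
python3 -c "
from h import *
snap('wrist','w7.png')
plan([.4998,.2059,.19],down(67),0)"
```

```text
t 10.6333 tcp [ 0.6318 -0.2453  0.2217] dist [-132.   451.2  -31.7] rot [-3.00e-03  1.00e-03 -1.57e+00] gap 0.5011099431518713 n 14
[-21.2, -26.0, 2.3, -0.0002, 0.0001, -0.1121, 0],
[-18.2, -28.2, 2.3, -0.0002, 0.0001, -0.1121, 0],
[-14.9, -30.1, 2.3, -0.0002, 0.0001, -0.1121, 0],
[-11.5, -31.6, 2.3, -0.0002, 0.0001, -0.1121, 0],
[-7.9, -32.6, 2.3, -0.0002, 0.0001, -0.1121, 0],
[-4.2, -33.3, 2.3, -0.0002, 0.0001, -0.1121, 0],
[-0.4, -33.6, 2.3, -0.0002, 0.0001, -0.1121, 0],
[3.4, -33.4, 2.3, -0.0002, 0.0001, -0.1121, 0],
[7.1, -32.8, 2.3, -0.0002, 0.0001, -0.1121, 0],
[10.7, -31.8, 2.3, -0.0002, 0.0001, -0.1121, 0],
[14.2, -30.4, 2.3, -0.0002, 0.0001, -0.1121, 0],
[17.5, -28.7, 2.3, -0.0002, 0.0001, -0.1121, 0],
[20.6, -26.5, 2.3, -0.0002, 0.0001, -0.1121, 0],
[23.4, -24.0, 2.3, -0.0002, 0.0001, -0.1121, 0],
```

View pics/w7.png

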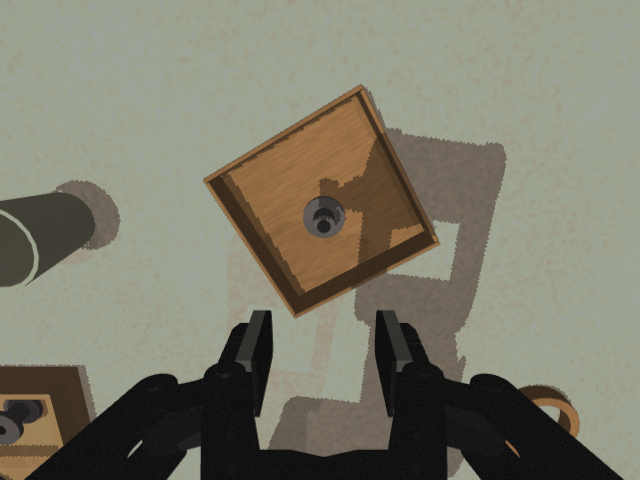

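Request:
servo_tool:
  motion:
    - [-21, -26, 1, 0, 0, -0.112, 0]
    - [-18, -28, 1, 0, 0, -0.112, 0]
    - [-15, -30, 1, 0, 0, -0.112, 0]
    - [-11.5, -31.5, 1, 0, 0, -0.112, 0]
    - [-8, -32.5, 1, 0, 0, -0.112, 0]
    - [-4, -33, 1, 0, 0, -0.112, 0]
    - [-0.5, -33.5, 1, 0, 0, -0.112, 0]
    - [3.5, -33.5, 1, 0, 0, -0.112, 0]
    - [7, -33, 1, 0, 0, -0.112, 0]
    - [10.5, -32, 1, 0, 0, -0.112, 0]
    - [14, -30, 1, 0, 0, -0.112, 0]
    - [0, 0, 0, 0, 0, 0, 0]

```text
t: 11.63
tcp_pos: [0.5059, 0.1171, 0.2007]
tool_rot: [0.904, 0.428, -0.007, -0.004]
force: [0.3, -0.6, -1.1]
finger_gap: 0.504
```

```bash
python3 -c "
from h import *
plan([.4998,.2059,.19],down(67),0)"
```

```text
t 11.6333 tcp [0.5059 0.1171 0.2007] dist [ -6.1  88.8 -10.7] rot [-0.015  0.007 -0.285] gap 0.503545999829605 n 3
[21.6, -20.3, 3.6, -0.0051, 0.0025, -0.0949, 0],
[23.5, -18.1, 3.6, -0.0051, 0.0025, -0.0949, 0],
[25.1, -15.9, 3.6, -0.0051, 0.0025, -0.0949, 0],
```

Request:
servo_tool:
  motion:
    - [21, -20, 3, -0.005, 0.0025, -0.095, 0]
    - [23, -18, 3, -0.005, 0.0025, -0.095, 0]
    - [24, -15, 3, -0.005, 0.0025, -0.09, 0]
    - [0, 0, 0, 0, 0, 0, 0]
    - [0, 0, 0, 0, 0, 0, 0]

```text
t: 12.05
tcp_pos: [0.4953, 0.2064, 0.1874]
tool_rot: [0.832, 0.555, -0.003, -0.001]
force: [-0.3, 0.4, 0.6]
finger_gap: 0.502
```

```bash
python3 -c "
from h import *
snap('wrist','w8.png')
plan([.4998,.2059,.14],down(67),0,n=3)"
```

```text
t 12.1 tcp [0.495  0.2062 0.1873] dist [  4.8  -0.3 -47.3] rot [-0.006  0.005  0.007] gap 0.49787301985959775 n 3
[0.6, 1.6, 15.8, -0.0019, 0.0016, 0.0022, 0],
[0.6, 1.6, 15.8, -0.0019, 0.0016, 0.0022, 0],
[0.6, 1.5, 15.8, -0.0019, 0.0016, 0.0022, 0],
```

View pics/w8.png

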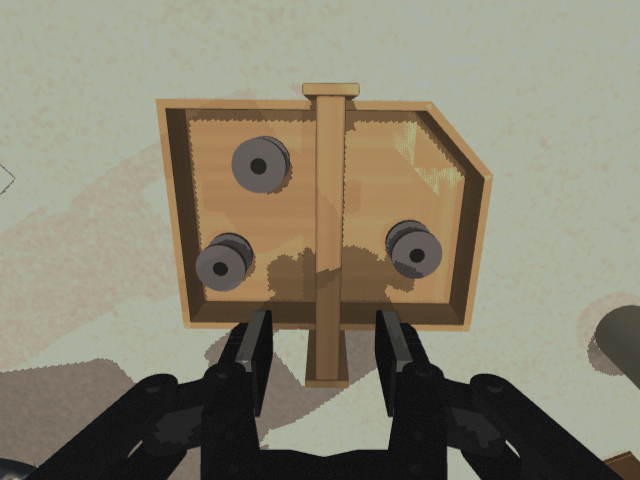

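```bash
python3 -c "
from h import *
q=[.4998,.2059,-.4024]
a=ray('w8.png',331,95,.112);b=ray('w8.png',328,379,.112);print(a,b,(a+b)/2,np.rad2deg(np.arctan2(*(a-b)[1::-1])))"
```

```text
[0.53440043 0.29140971 0.112     ] [0.46524739 0.12709714 0.112     ] [0.49982391 0.20925342 0.112     ] 67.17558706478817
```

Request:
servo_tool:
  motion:
    - [0.5, 2, 16, -0.002, 0.002, 0.003, 0]
    - [0.5, 2, 16, -0.002, 0.002, 0.003, 0]
    - [0.5, 1, 16, -0.002, 0.002, 0, 0]
    - [0, 0, 0, 0, 0, 0, 0]
    - [0, 0, 0, 0, 0, 0, 0]

```text
t: 12.52
tcp_pos: [0.5021, 0.1996, 0.1379]
tool_rot: [0.837, 0.547, 0.001, 0.001]
force: [0.9, 0.1, 0.0]
finger_gap: 0.499
```

```bash
python3 -c "
from h import *
plan([.4998,.207,.078],down(67),0,n=3)"
```

```text
t 12.5167 tcp [0.5021 0.1996 0.1379] dist [ -2.3   7.4 -59.9] rot [ 0.002 -0.    -0.011] gap 0.4990988817416265 n 3
[2.0, -1.7, 20.0, 0.0007, -0.0001, -0.0038, 0],
[2.0, -1.7, 20.0, 0.0007, -0.0001, -0.0038, 0],
[2.0, -1.7, 20.0, 0.0007, -0.0001, -0.0038, 0],
```

Request:
servo_tool:
  motion:
    - [2, -1.5, 18, 0, 0, -0.004, 0]
    - [2, -1.5, 18, 0, 0, -0.004, 0]
    - [2, -1.5, 18, 0, 0, -0.003, 0]
    - [0, 0, 5, 0, 0, 0, 0]
    - [0, 0, 0, 0, 0, 0, 0]

```text
t: 12.93
tcp_pos: [0.5054, 0.203, 0.0817]
tool_rot: [0.836, 0.548, 0.004, 0.003]
force: [-0.0, -0.3, -0.3]
finger_gap: 0.498
```

```bash
python3 -c "
from h import *
plan([.4998,.207,.078],down(67),0,n=1)"
```

```text
t 12.9333 tcp [0.5054 0.203  0.0817] dist [-5.6  4.  -3.7] rot [ 0.01  -0.004 -0.009] gap 0.49760310252135037 n 1
[1.4, -6.8, 3.6, 0.0096, -0.0039, -0.009, 0],
```

Request:
servo_tool:
  motion:
    - [1, -5, 3, 0.009, -0.004, -0.009, 0]
    - [0, 0, 0, 0, 0, 0, 0]

```text
t: 13.1
tcp_pos: [0.5021, 0.2054, 0.08]
tool_rot: [0.834, 0.552, 0.001, 0.0]
force: [0.5, 0.1, 0.4]
finger_gap: 0.502
```

```bash
python3 -c "
from h import *
plan([.4998,.207,.078],down(67),0,n=1)"
```

```text
t 13.1 tcp [0.5021 0.2054 0.08  ] dist [-2.3  1.6 -2. ] rot [ 0.001 -0.    -0.001] gap 0.5018941317748693 n 1
[0.6, -2.7, 2.0, 0.0013, -0.0005, -0.001, 0],
```

Request:
servo_tool:
  motion:
    - [0, -2.5, 1, 0, 0, 0, 0]
    - [0, 0, 0, 0, 0, 0, -0.3]
    - [0, 0, 0, 0, 0, 0, -0.55]
    - [0, 0, 0, 0, 0, 0, -0.8]
    - [0, 0, 0, 0, 0, 0, -1]
    - [0, 0, 0, 0, 0, 0, -1]
    - [0, 0, 0, 0, 0, 0, -1]
    - [0, 0, 0, 0, 0, 0, -1]
  grip_force: 110

```text
t: 13.77
tcp_pos: [0.5007, 0.2068, 0.082]
tool_rot: [0.834, 0.552, 0.003, 0.001]
force: [-0.1, -0.5, -1.0]
finger_gap: 0.169
```

```bash
python3 -c "
from h import *
s=manip.sense();print(s)"
```

```text
{'t': 13.7667, 'q': array([ 1.85524399e-01,  6.39694662e-01,  1.76803890e+00, -5.53500731e-04,
        7.28232154e-01,  5.88315567e-01]), 'qd': array([ 0.00037586,  0.00099039,  0.0007647 , -0.00021423,  0.00076626,
        0.00013109]), 'tau': array([ 2.29314286e-01, -4.20149517e+01, -1.00426778e+01, -3.83566471e-02,
       -1.11006014e-01,  1.92977954e-03]), 'tcp_pos': array([0.50072863, 0.20680493, 0.08195225]), 'tool_rot': array([0.83414551, 0.55153723, 0.00252134, 0.00126197]), 'force': array([-0.08971002, -0.49106306, -0.96445132]), 'ft_torque': array([0.0814801 , 0.18533247, 0.03961936]), 'finger_gap': 0.16866990915808905}
```

Request:
servo_tool:
  motion:
    - [0, 0, -8, 0, 0, 0, -1]
    - [0, 0, -15, 0, 0, 0, -1]
    - [0, 0, -18, 0, 0, 0, -1]
    - [0, 0, -18, 0, 0, 0, -1]
    - [0, 0, -18, 0, 0, 0, -1]
    - [0, 0, -18, 0, 0, 0, -1]
    - [0, 0, -18, 0, 0, 0, -1]
    - [0, 0, -18, 0, 0, 0, -1]
    - [0, 0, -18, 0, 0, 0, -1]
    - [0, 0, -15, 0, 0, 0, -1]
    - [0, 0, -8, 0, 0, 0, -1]
    - [0, 0, 0, 0, 0, 0, -1]

```text
t: 14.77
tcp_pos: [0.4935, 0.2053, 0.2602]
tool_rot: [0.834, 0.552, -0.005, -0.001]
force: [1.0, 0.4, -3.5]
finger_gap: 0.168
```

```bash
python3 -c "
from h import *
snap('side','s9.png');print(manip.sense()['force'],manip.sense()['q'])
plan([.51,.207,.26],down(67,33,22),-1,n=12)"
```

```text
[-0.31496618 -0.57044737 -4.05178107] [ 1.85785814e-01  3.75868675e-01  1.61878855e+00 -1.35600682e-03
  1.15825380e+00  5.87919857e-01]
t 14.8167 tcp [0.4932 0.2053 0.2594] dist [16.8  1.7  0.6] rot [ 0.399 -0.4    0.   ] gap 0.17321525173458965 n 12
[0.7, 1.2, -0.1, 0.0332, -0.0333, 0.0, -1],
[0.7, 1.2, -0.1, 0.0332, -0.0333, 0.0, -1],
[0.7, 1.2, -0.2, 0.0332, -0.0333, 0.0, -1],
[0.7, 1.2, -0.3, 0.0332, -0.0333, 0.0, -1],
[0.7, 1.2, -0.3, 0.0332, -0.0333, 0.0, -1],
[0.6, 1.2, -0.4, 0.0332, -0.0333, 0.0, -1],
[0.6, 1.2, -0.4, 0.0332, -0.0333, 0.0, -1],
[0.6, 1.2, -0.5, 0.0332, -0.0333, 0.0, -1],
[0.6, 1.1, -0.6, 0.0332, -0.0333, 0.0, -1],
[0.6, 1.1, -0.6, 0.0332, -0.0333, 0.0, -1],
[0.6, 1.1, -0.7, 0.0332, -0.0333, 0.0, -1],
[0.5, 1.1, -0.7, 0.0332, -0.0333, 0.0, -1],
```

View pics/s9.png

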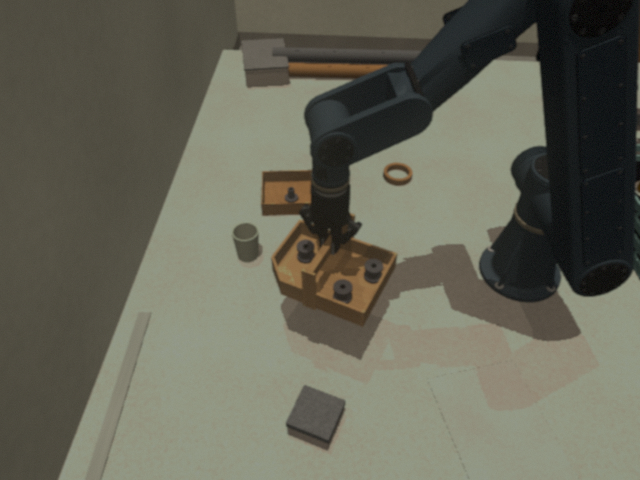

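Request:
servo_tool:
  motion:
    - [0, 0, 0, 0.015, -0.015, 0, -1]
    - [0, 0, 0, 0.03, -0.03, 0, -1]
    - [0, 0, 0, 0.035, -0.035, 0, -1]
    - [0, 0, 0, 0.035, -0.035, 0, -1]
    - [0, 0, 0, 0.035, -0.035, 0, -1]
    - [0, 0, 0, 0.035, -0.035, 0, -1]
    - [0, 0, 0, 0.035, -0.035, 0, -1]
    - [0, 0, 0, 0.035, -0.035, 0, -1]
    - [0, 0, 0, 0.035, -0.035, 0, -1]
    - [0, 0, 0, 0.035, -0.035, 0, -1]
    - [0, 0, 0, 0.035, -0.035, 0, -1]
    - [0, 0, 0, 0.02, -0.02, 0, -1]

```text
t: 15.82
tcp_pos: [0.486, 0.204, 0.2429]
tool_rot: [0.797, 0.528, -0.285, -0.061]
force: [-0.1, 0.1, -3.8]
finger_gap: 0.171
```

```bash
python3 -c "
from h import *
print(manip.sense()['force'],manip.sense()['q'])
plan([.5,.207,.26],down(67,33,22),-1,n=4)"
```

```text
[-0.14499729  0.14305134 -3.78260471] [ 0.23096177  0.65998222  1.28510178 -0.08159787  1.78186647  0.63825196]
t 15.8167 tcp [0.486  0.204  0.2429] dist [14.   3.  17.1] rot [-0.014  0.007  0.003] gap 0.17101291654163775 n 4
[-0.0, 0.8, -5.5, -0.0036, 0.0017, 0.0007, -1],
[-0.0, 0.8, -5.5, -0.0036, 0.0017, 0.0007, -1],
[-0.0, 0.8, -5.5, -0.0036, 0.0017, 0.0007, -1],
[-0.0, 0.9, -5.5, -0.0036, 0.0017, 0.0007, -1],
```

Tilt is ~34°. Let it settle and look.

Request:
servo_tool:
  motion:
    - [0, 0, 0, 0, 0, 0, -1]
    - [0, 0, 0, 0, 0, 0, -1]
    - [0, 0, 0, 0, 0, 0, -1]
    - [0, 0, 0, 0, 0, 0, -1]
    - [0, 0, 0, 0, 0, 0, -1]
    - [0, 0, 0, 0, 0, 0, -1]

```text
t: 16.32
tcp_pos: [0.4857, 0.2041, 0.2367]
tool_rot: [0.797, 0.529, -0.285, -0.062]
force: [-0.6, 0.6, -3.9]
finger_gap: 0.168
```

```bash
python3 -c "
from h import *
for n in('side','wrist','top'): snap(n,n+'10.png')
a=cv2.imread('pics/side10.png');cv2.imwrite('pics/s10z.png',cv2.resize(a[200:350,230:430],None,fx=4,fy=4,interpolation=cv2.INTER_CUBIC))
s=manip.sense();print(s)"
```

```text
{'t': 16.4667, 'q': array([ 0.23074256,  0.66700841,  1.28974988, -0.0804623 ,  1.77205153,
        0.63819459]), 'qd': array([ 0.00066309,  0.0011698 , -0.00210604, -0.00084937,  0.00224601,
        0.01276782]), 'tau': array([-1.84313380e-03, -5.02875924e+01, -1.64420664e+01, -3.53674851e-01,
        2.66151108e+00,  3.32622818e-03]), 'tcp_pos': array([0.48584553, 0.20415784, 0.23688818]), 'tool_rot': array([ 0.79710351,  0.52858343, -0.28531759, -0.06180157]), 'force': array([ 0.43085474, -0.48341368, -3.94633294]), 'ft_torque': array([ 0.30702791, -0.65893811,  0.07120732]), 'finger_gap': 0.16736641340303302}
```

View pics/s10z.png

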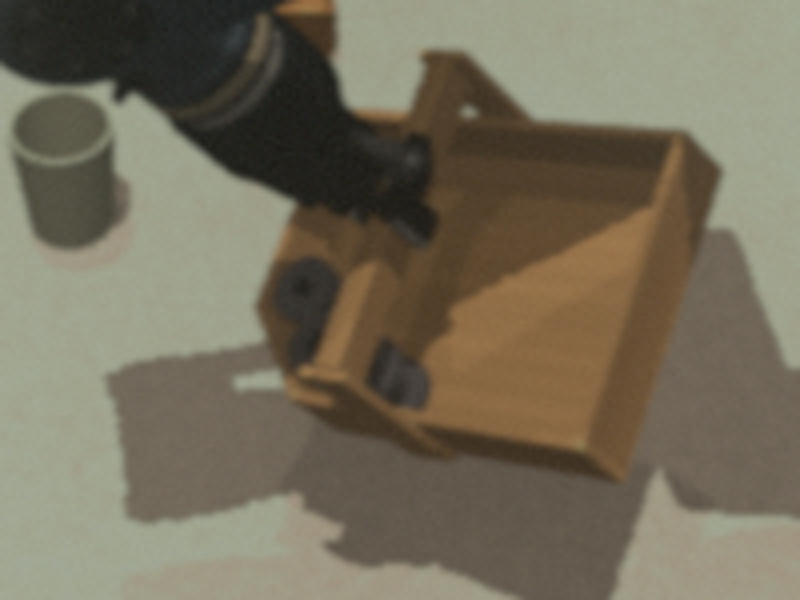

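View pics/wrist10.png

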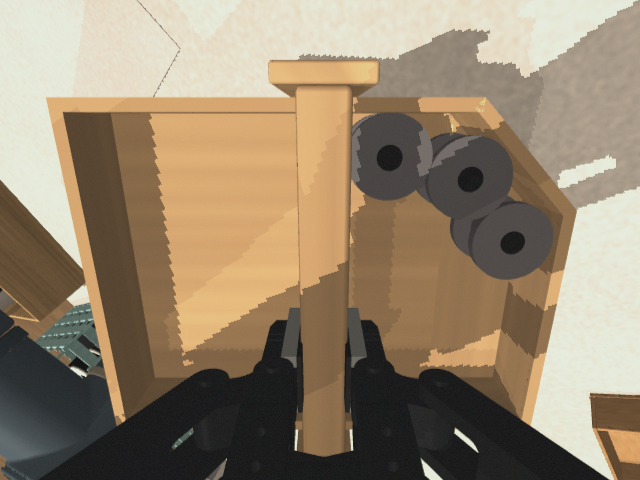

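```bash
python3 - <<'E'
from h import *
d=np.load('pics/wrist10.png.npz');m,T=d['m'],d['T']
O=np.array([(-.12,.09,.046),(.07,.09,.046),(.12,.04,.046),(-.114,.084,.046),(-.114,.084,.006),(-.008,.09,.112),(.008,.09,.112)])
I=np.array([(48,98),(487,98),(577,211),(65,113),(150,113),(296,87),(351,87)],float)
ok,rv,tv=cv2.solvePnP(O,I,m,None,flags=cv2.SOLVEPNP_SQPNP)
ok,rv,tv=cv2.solvePnP(O,I,m,None,rv,tv,True)
print((cv2.projectPoints(O,rv,tv,m,None)[0][:,0]-I).round(1).tolist())
Rc=cv2.Rodrigues(rv)[0]; F=np.diag([1,-1,-1])
Rw=T[:3,:3]@F@Rc; tw=T[:3,:3]@F@tv[:,0]+T[:3,3]
print('tilt',np.degrees(np.arccos(Rw[2,2])),'origin',tw,'corner',Rw@[.091,.061,.024]+tw, 'dir',np.degrees(np.arctan2(Rw[1,2],Rw[0,2])))
r=R.from_quat(manip.sense()['tool_rot']); print('tool tilt',np.degrees(np.arccos(-r.as_matrix()[2,2])))
for u,v in [(389,157),(470,180),(512,243)]:
    c=np.linalg.inv(m)@[u,v,1]; o=-Rc.T@tv[:,0]; w=Rc.T@c; p=o+w*(.042-o[2])/w[2]; p[2]=.024
    print(p.round(4),np.linalg.norm(p-[.091,.061,.024]))
E
```

```text
[[11.9, -0.2], [1.2, 0.5], [3.1, 1.0], [10.7, -1.0], [-27.9, -0.0], [-2.5, -0.1], [0.1, -0.0]]
tilt 32.65981142438007 origin [0.44370619 0.18614473 0.16399798] corner [0.54754262 0.20576806 0.12643575] dir 23.441619800663762
tool tilt 33.94757532152641
[0.029  0.0645 0.024 ] 0.062057127558495816
[0.068  0.0541 0.024 ] 0.024057774937068736
[0.0926 0.0229 0.024 ] 0.03810530241330357
```

View pics/top10.png

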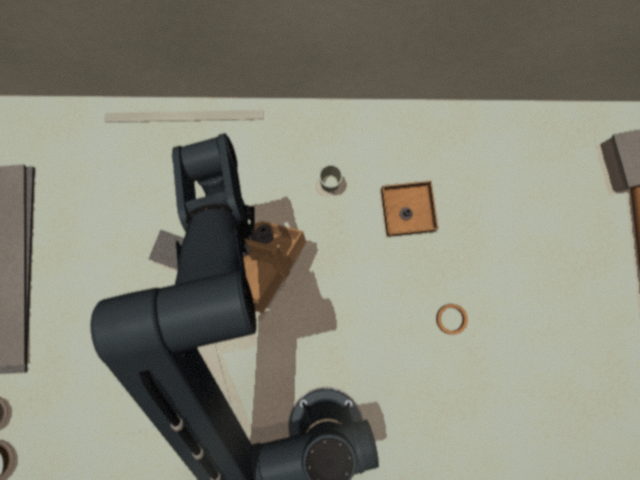

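Request:
servo_tool:
  motion:
    - [0, 0, 0, 0, 0, 0, -1]
    - [0, 0, 0, 0, 0, 0, -1]
    - [0, 0, 0, 0, 0, 0, -1]
    - [0, 0, 0, 0, 0, 0, -1]
    - [0, 0, 0, 0, 0, 0, -1]
    - [0, 0, 0, 0, 0, 0, -1]
    - [0, 0, 0, 0, 0, 0, -1]
    - [0, 0, 0, 0, 0, 0, -1]

```text
t: 17.13
tcp_pos: [0.4861, 0.2042, 0.2378]
tool_rot: [0.797, 0.529, -0.284, -0.061]
force: [0.2, -0.2, -4.3]
finger_gap: 0.17
```

```bash
python3 - <<'E'
from h import *
a=np.load('pics/wrist10.png.npz')['f'].astype(int);b=snap('wrist','w11.png')['frame'].astype(int)
print(abs(a-b).mean(),(abs(a-b).max(2)>40).sum());s=manip.sense();print(s['tcp_pos'],s['qd'],s['finger_gap'])
E
```

```text
1.8419184027777777 2102
[0.48609904 0.20422182 0.23777404] [ 0.0006437   0.00105388 -0.00054068 -0.00030381  0.00068724 -0.00736245] 0.16948541661879593
```

View pics/w11.png

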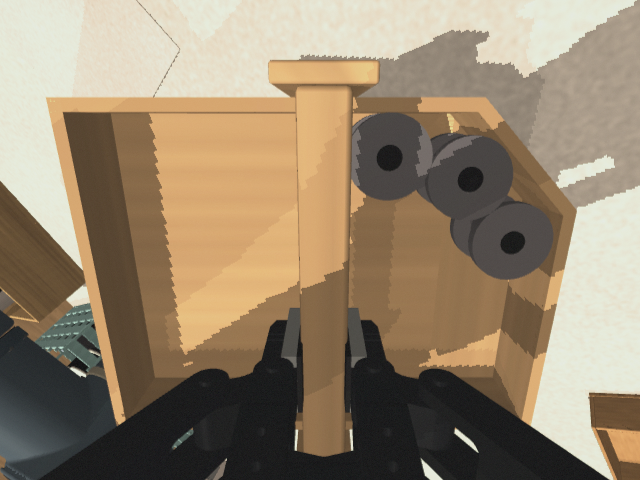

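Nothing has moved since the last picture: the spool holes are still at (389,157), (470,180) and (512,243). Handing in.

```bash
python3 -c "
from h import *
print(manip.sign_off())"
```

```text
the job is handed in; nothing more can be done
None
```

The job is handed in at about 17 s. The whole spool is in the tote, the broken one stands in the carton, and the arm is holding the tote up by its handle, tilted towards the cut-off corner. No verdict is reported at hand-in, so these are my own last checks:

- **Tilt and height:** about 33° (tool pose 34°). The cut corner is about 0.126 m above the counter.
- **Spools:** all three are in the cut corner. I estimate their centres at about 24, 38 and 62 mm from the middle of its wall, against a limit of 90 mm.
- **Steadiness:** two wrist pictures 0.7 s apart show the spools in the same place, and the grip was steady at a 110 N setting.
- **Counter:** in the top view the gift box, cup and cardboard ring looked where they were at the start. I compared them by eye only.

**One disagreement:** in the camera fit for the tote's pose, one point was 28 px off. I had taken a shadow edge for a floor corner. Two other points were 11–12 px off and the remaining four within about 3 px, so the distances above are good to several mm, well inside the limits.

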